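# Push a flange and a bushing home into their vee stops

### The arm

A 6-joint arm with a two-finger parallel gripper is mounted at the origin on a cart in front of the work surface, level with it; the furniture and walls round the work are solid. World frame = base frame: x ahead of the robot, y to its left, z up, the work surface at z = 0. Lengths are in m, angles in rad, forces in N, time in s.
With the tool pointing down it reaches from about 0.375 to 0.975 m from the base axis. Payload 3.8 kg.
Tool frame: the origin (TCP) lies on the centre line of the jaws, within the pads' length; the fingertips stand 14 mm ahead of it and the grasp point (between the pads) lies 5 mm behind it; z points along the fingers, y is the line along which they close (so a half turn about z gives the same grasp; the last joint's range is limited). The gripper opens to 85 mm and grips with 20 to 120 N. Pads are 22 mm wide; open, the fingers measure 114 mm over their backs; the gripper's body (76 mm by 85 mm) begins 54 mm behind the grasp point. The pads swing forward as they close: fully open they stand 13 mm farther back than shut.
Start: joints at [1.129, 0.264, 1.604, -0, 1.274, -0.037], TCP at [0.266, 0.62, 0.245] pointing down, gripper open.
Joint ranges: [-2.63, 2.63], [-0.94, 2.18], [0.31, 2.57], [-1.31, 4.45], [0, 2.66], [-2.55, 2.55]. Speed limits (rad/s): [2.57, 2.57, 3.14, 3.14, 3.14, 3.14].

### API

Orientations are given as a rotation vector (axis times angle).
In Python, from workcell import bot, eyes, spot_in gives the robot as it stands.
- The arm moves only by the tool carry_out, never from a script. Its argument "series" is text: rows parted by semicolons, each of 4 numbers parted by spaces: the shift along the world's x, y, z in m, then the turn about the world's z in degrees. In form: tx ty tz roll; .... A call has 1 to 20 rows; each row shifts and turns the commanded pose from where the row before left it; what a row does not reach is not made up. A row lasts 1/8 s, in which the tool goes at most 62.5 mm and 10.7 degrees, less where a joint would pass 70% of its speed; a pose out of reach is approached as far as the arm can. A call is refused whole if a number of a shift passes 0.0625 or a number of a turn 10.7, either way. A call with a gripper value outside its range is refused whole. "jaw" is the gripper command: -1 is shut, 1 is fully open, values between are in proportion, set as the call begins (left out, the last holds). The fingers move at their own pace and stop on an object; "grip_force" is the grip in N (left out, the last holds). Time passes only in rows, so rows that do not move let the fingers close. It gives the time, the measured TCP pose, the force, the opening and the grip force at its end, in the units of the state.
- bot.read_state(): the state, without advancing time (a new reading comes with each control period).
- eyes.read_camera(name): name is "scene" or "side" or "wrist"; returns (picture, depth): 480x640x3 uint8, blue, green, red; 480x640 float32, m along the optical axis (not along the pixel's ray), 0 where there is no reading.
- eyes.get_calibration(name): a dict with "K" (3x3 intrinsics, pixels), "distortion" ([k1, k2, p1, p2, k3] as OpenCV has them; the pictures are not rectified), "position" and "rotation" of the camera in the world; the wrist camera has in their place "T_tool_cam" (4x4, takes a point from camera to tool coordinates, whose origin is the TCP and whose axes are the flange's). Camera axes: x right, y down, z forward; pixel columns grow to the right and rows downward; lengths in m; the calibration is good to about 2 mm. A picture is of the moment at which its call begins: read the wrist's pose just before it. get_calibration takes no time and is no camera call.
- bot.finish_job(): hands the job in; it is judged then, once.
Trained networks look in the newest picture that a camera, given by its name, has taken for a name from the list of things; names that differ only in an ending like _2 or _b are one class to them, and where a whole thing is asked for, a point or a joint stands for the part that bears it (a point fixed in the world has none). Each returns a list of dicts, best first, with "score" (0 to 1); they miss things now and then, are a little off and sometimes report something else, mostly with a low value. They report only what shows in the picture. A call takes as long as a camera call. They do not tell look-alikes from the thing itself.
- spot_in(camera, target): "rect" ([centre column, centre row, width, height] in pixels, round what is visible of it).
The state is a dict: "time": time; "q": joint angles; "joint_vel": joint speeds; "joint_torque": joint torques, N m; "tool_pos": TCP position; "tcp_rot": TCP orientation; "wrist_force": force on the tool from outside, world axes, zero at the start; "torque": the same for the moment, N m; "width": opening from 0.0 (shut) to 1.0 (fully open); "grip_force": force on a finger pad.
Only numpy, scipy, OpenCV 4.12 (cv2) and the standard library are available. Lean on these libraries where they do the work, as an engineer would, in place of code of your own. Each camera call takes 0.05 s, during which the arm holds its last target. There are 200 camera calls.

### The job

Two steel vee stops are fixed on the dark work mat on the desk to locate round parts for measuring. With the fingertips, push the steel flange along the desk until it is fully home in the larger vee, against both of its faces, and push the brass bushing fully home in the smaller vee in the same way, in either order. Keep both parts standing flat on the desk, do not lift or tip them, and leave the other things where they are.

Things in the scene. Friction and masses are not known exactly. Their poses are not given: they have to be found in the camera images.
- flange: The mat is flat and thinner than 1 mm: heights count from the desk top. Turned steel flange standing on the desk: a round disc 58 mm across with a narrower 33 mm hub on top, 30 mm high in all, about 0.16 kg. Its outside may be taken as a cone from the 58 mm disc to the hub: touch it low down, near the mat. Origin: centre of its underside; z up along its axis
- bushing: plain brass bushing (thick-walled tube) standing on end, 34 mm across, 26 mm high, about 0.1 kg. Origin: centre of its underside; z up along its axis
- large_vee: larger of the two vee stops, fixed to the desk: two straight steel bars 12 mm thick and 18 mm high that meet at a right angle and open towards the robot, inner faces 50 mm long, 88 mm over the tips, with a 6 mm foot plate and two screws behind (up to 48 mm behind the inner corner, 13 mm high). Origin: the inner corner of the vee, on the desk; its x axis runs along the middle of the vee, from the open side to the corner; z up. The flange belongs in it
- large_vee_seat (a point): point on the desk, 41 mm in front of the inner corner of the larger vee, where the centre of the flange lies when it is fully home against both inner faces; axes as the stop's
- small_vee: smaller of the two vee stops, fixed to the desk: two straight steel bars 12 mm thick and 18 mm high that meet at a right angle and open towards the robot, inner faces 32 mm long, 62 mm over the tips, with a 6 mm foot plate and two screws behind (up to 48 mm behind the inner corner, 13 mm high). Origin: the inner corner of the vee, on the desk; its x axis runs along the middle of the vee, from the open side to the corner; z up. The bushing belongs in it
- small_vee_seat (a point): point on the desk, 24 mm in front of the inner corner of the smaller vee, where the centre of the bushing lies when it is fully home against both inner faces; axes as the stop's
- knob: round knurled steel knob, 36 mm across, 22 mm high, between the two stops; to be left alone. Origin: centre of its underside
- shaft: slim stepped steel shaft standing upright, 21 mm across, 73 mm high, to the left of the work; to be left alone. Origin: centre of its underside
- collar: small steel ring, 23 mm across, 12 mm high, to the left of the work; to be left alone. Origin: centre of its underside
- loupe: black waisted inspection loupe, 35 mm across, 40 mm high, to the right of the work; to be left alone. Origin: centre of its underside
- eraser: eraser lying flat, 43x23x12 mm, to the right of the work; to be left alone. Origin: centre of its underside
- gauge: flat ground steel block, 30x35x9 mm, lying near the middle, between the flange and the bushing at the start; to be left alone. Origin: centre of its underside
Mind the look-alikes: they are no part of the job. Leave any green or purple look-alike of the flange alone.

How it is judged:
By the outcome, as a careful person would: the job done as asked, in the order asked, and still so for the second after the job is handed in, with the robot touching nothing.
It also fails if it takes over 72 s, if anything falls off the work surface, if the arm or the gripper's body presses on something with over 40 N, if the wrist force passes 120 N, or if a joint passes its speed limit or range.

## Working session

There is one attempt and no reset: what is moved stays moved. The work goes in short steps, Python scripts to look and compute and a tool call to move; the robot and the scene stay as the last step left them, time stands still between calls to the robot, and variables do not carry over. Pictures are saved under pics/ and viewed, at most 10 in all, crops included, and the job is handed in when it is done.

Besides the shell and the picture viewer there is one more tool, called after "Emit:" as name(argument=value, ...) on one line, values as JSON. carry_out: Moves the arm, as the interface text tells. Its arguments: {"type":"object","properties":{"series":{"type":"string"},"jaw":{"type":"number"},"grip_force":{"type":"number"}},"required":["series"]}

```bash
mkdir -p pics
cat > h.py <<'E'
import numpy as np,cv2
from workcell import bot,eyes,spot_in
def ray_plane(cam,px,z):
    c=eyes.get_calibration(cam);K=np.array(c["K"]);d=np.array(c["distortion"])
    R=np.array(c["rotation"]);p=np.array(c["position"])
    if R.ndim==1:R=cv2.Rodrigues(R)[0]
    u=cv2.undistortPoints(np.array(px,float).reshape(-1,1,2),K,d).reshape(-1,2)
    r=np.c_[u,np.ones(len(u))]@R.T
    return p+r*((z-p[2])/r[:,2])[:,None]
E
python3 - <<'E'
from h import *
print(bot.read_state())
for n in("scene","side"):
    im,d=eyes.read_camera(n);cv2.imwrite(f"pics/{n}0.png",im);np.savez(f"{n}0.npz",im=im,d=d)
    print(n,eyes.get_calibration(n))
    if n=="scene" or 1:
        for t in("flange","bushing","large_vee","small_vee","knob","gauge","shaft","collar","loupe","eraser"):
            print(t,[(np.round(o["rect"]).astype(int).tolist(),round(o["score"],2)) for o in spot_in(n,t)][:3])
E
```

```text
{'time': 0.0, 'q': array([ 1.12910181e+00,  2.64776722e-01,  1.60537026e+00, -2.17406258e-05,
        1.27367760e+00, -3.68998940e-02]), 'joint_vel': array([-0.00237646, -0.00109196,  0.00011446,  0.00204155,  0.00017209,
        0.00142984]), 'joint_torque': array([ 1.85894874e-03, -5.15113091e+01, -3.67311716e+01, -1.33612247e-05,
        1.30291883e-02,  3.73048579e-06]), 'tool_pos': array([0.26554778, 0.61982042, 0.24394812]), 'tcp_rot': array([-0.63140508, -3.07696663,  0.00341318]), 'wrist_force': array([ 0.00472186,  0.1438517 , -0.80090594]), 'torque': array([-0.01734532, -0.0169621 ,  0.02611718]), 'grip_force': 0.0, 'width': 0.9961774795111127}
scene {'K': array([[433.05543261,   0.        , 327.19784579],
       [  0.        , 433.05543261, 231.87814201],
       [  0.        ,   0.        ,   1.        ]]), 'distortion': array([0.00525287, 0.        , 0.        , 0.        , 0.        ]), 'position': array([ 0.1977004 , -0.55250445,  0.50967418]), 'rotation': array([-2.06361755,  0.63057545, -0.32617972])}
flange [([236, 251, 25, 25], 0.82), ([380, 196, 21, 20], 0.82), ([2
[... 470 characters left out ...]
: array([[505.77622906,   0.        , 323.18123491],
       [  0.        , 505.77622906, 242.83409632],
       [  0.        ,   0.        ,   1.        ]]), 'distortion': array([-0.01798642,  0.        ,  0.        ,  0.        ,  0.        ]), 'position': array([0.19709567, 0.96091105, 0.51992529]), 'rotation': array([-0.52162075,  2.45062306, -1.51655913])}
flange [([330, 303, 28, 27], 0.92), ([213, 249, 28, 22], 0.69)]
bushing []
large_vee [([307, 225, 37, 17], 0.61)]
small_vee [([254, 270, 38, 22], 0.59)]
knob [([272, 234, 13, 13], 0.48)]
gauge []
shaft [([243, 293, 14, 40], 0.93)]
collar []
loupe [([273, 235, 16, 11], 0.65), ([368, 209, 11, 15], 0.49)]
eraser [([253, 270, 40, 19], 0.2)]
```

Run:
```python
import cv2
a=cv2.imread("pics/scene0.png")[150:400,180:440];cv2.imwrite("pics/sc.png",cv2.resize(a,None,fx=2.4,fy=2.4,interpolation=2))
```

```text
(no output)
```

View pics/sc.png

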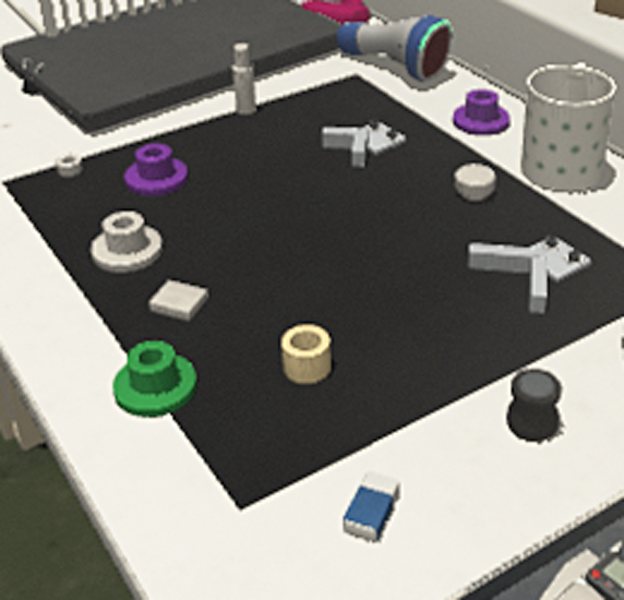

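The crop shows the steel flange at scene px (232,250), with the purple look-alike at (245,219) and the green one at (244,307). The bushing is at (307,297), the small vee at (330,208), the large vee at (398,262), the knob at (378,225) and the gauge at (254,275). The paths to the two vees cross.

Run:
```python
from h import *
c=lambda x,y:(180+x/2.4,150+y/2.4)
pts=dict(flange_hubtop=(c(126,220),.03),purple_top=(c(155,152),.03),green_top=(c(151,354),.03),bush_top=(c(306,337),.026),
knob_top=(c(475,173),.022),gauge=(c(179,298),.009),lv_tipL=(c(471,246),.018),lv_tipR=(c(538,288),.018),lv_in=(c(533,258),.018),
sv_tipL=(c(324,128),.018),sv_tipR=(c(358,150),.018),sv_in=(c(364,132),.018),shaft=(c(246,112),0),collar=(c(68,165),.01),loupe=(c(533,432),0),
purple2=(c(482,128),0),matNear=(c(240,508),0),matL=(c(8,183),0),matF=(c(357,76),0),eraser=(c(372,505),.012))
for k,(p,z) in pts.items(): print(k,np.round(ray_plane("scene",p,z)[0],3))
T=np.array(eyes.get_calibration("wrist")["T_tool_cam"]);print(T,eyes.get_calibration("wrist")["K"])
```

```text
flange_hubtop [0.431 0.154 0.03 ]
purple_top [0.498 0.244 0.03 ]
green_top [ 0.379 -0.013  0.03 ]
bush_top [ 0.479 -0.054  0.026]
knob_top [0.725 0.057 0.022]
gauge [0.432 0.059 0.009]
lv_tipL [ 0.654 -0.025  0.018]
lv_tipR [ 0.661 -0.098  0.018]
lv_in [ 0.684 -0.066  0.018]
sv_tipL [0.662 0.212 0.018]
sv_tipR [0.665 0.157 0.018]
sv_in [0.689 0.183 0.018]
shaft [0.63  0.316 0.   ]
collar [0.433 0.302 0.01 ]
loupe [ 0.569 -0.197  0.   ]
purple2 [0.81  0.148 0.   ]
matNear [ 0.376 -0.143  0.   ]
matL [0.379 0.32  0.   ]
matF [0.772 0.32  0.   ]
eraser [ 0.439 -0.196  0.012]
[[ 1.15523306e-04 -9.51690053e-01 -3.07060303e-01  7.85521116e-02]
 [ 9.99999970e-01  4.36500280e-05  2.40936404e-04  3.60691400e-04]
 [-2.15893589e-04 -3.07060322e-01  9.51690029e-01 -1.28651851e-01]
 [ 0.00000000e+00  0.00000000e+00  0.00000000e+00  1.00000000e+00]] [[338.26505363   0.         320.70066385]
 [  0.         338.26505363 239.86597359]
 [  0.           0.           1.        ]]
```

Emit:
carry_out(series="0.03 -0.054 0.005 2.3;0.03 -0.054 0.005 2.3;0.03 -0.054 0.005 2.3;0.03 -0.054 0.005 2.3;0.03 -0.054 0.005 2.3;0.03 -0.054 0.005 2.3;0.03 -0.054 0.005 2.3;0.03 -0.054 0.005 2.3;0.03 -0.054 0.005 2.3;0.03 -0.054 0.005 2.3;0 0 0 0;0 0 0 0", jaw=-1, grip_force=20)

```text
time: 2.6
tool_pos: [0.5656, 0.0805, 0.2951]
tcp_rot: [-0.007, -3.141, -0.001]
wrist_force: [-0.6, 0.6, -0.7]
width: -0.001
grip_force: 0.0
```

Run:
```python
from h import *
s=bot.read_state();print({k:np.round(s[k],3) for k in("time","q","tool_pos","tcp_rot","width","wrist_force")})
im,d=eyes.read_camera("wrist");np.savez("w0.npz",im=im,d=d,p=s["tool_pos"],r=s["tcp_rot"]);cv2.imwrite("pics/w0.png",im)
print(eyes.get_calibration("wrist")["distortion"])
for t in("flange","bushing","large_vee","small_vee","knob","gauge"):
            print(t,[(np.round(o["rect"]).astype(int).tolist(),round(o["score"],2)) for o in spot_in("wrist",t)][:4])
```

```text
{'time': np.float64(2.6), 'q': array([ 9.700e-02,  4.100e-02,  1.767e+00,  1.000e-03,  1.334e+00,
       -1.469e+00]), 'tool_pos': array([0.566, 0.08 , 0.295]), 'tcp_rot': array([-7.000e-03, -3.141e+00, -1.000e-03]), 'width': np.float64(-0.001), 'wrist_force': array([-0.609,  0.571, -0.702])}
[-0.05495243  0.          0.          0.          0.        ]
flange [([458, 141, 51, 48], 0.92), ([237, 30, 57, 60], 0.76), ([384, 75, 48, 58], 0.73)]
bushing [([204, 124, 36, 35], 0.63)]
large_vee [([213, 290, 65, 54], 0.67)]
small_vee [([400, 286, 48, 48], 0.61)]
knob [([102, 210, 43, 32], 0.35)]
gauge []
```

View pics/w0.png

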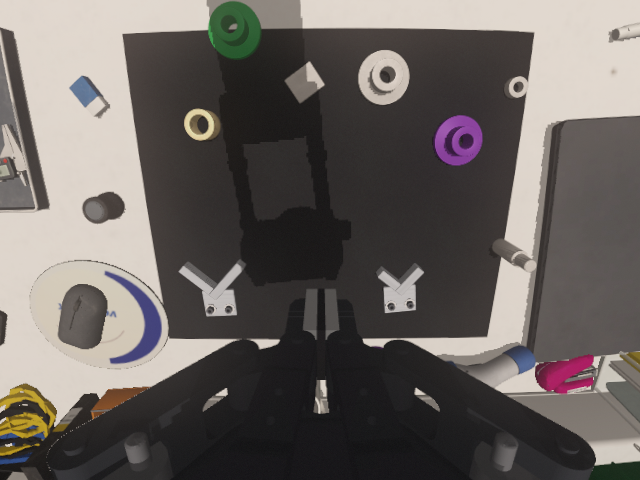

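The wrist view shows the flange at (384,77), bushing (202,124), gauge (304,82), large vee near (212,280) and small vee near (400,280). I'll measure them from the depth cloud.

```bash
cat >> h.py <<'E'
from scipy.spatial.transform import Rotation as Ro
def cloud(im,d,cam="wrist",p=None,r=None):
    c=eyes.get_calibration(cam);K=np.array(c["K"]);v,u=np.mgrid[0:480,0:640]
    n=cv2.undistortPoints(np.stack([u,v],-1).reshape(-1,1,2).astype(float),K,np.array(c["distortion"])).reshape(480,640,2)
    P=np.concatenate([n,np.ones((480,640,1))],-1)*d[...,None]
    if cam=="wrist":
        T=np.array(c["T_tool_cam"]);return (P@T[:3,:3].T+T[:3,3])@Ro.from_rotvec(r).as_matrix().T+p
    return P@cv2.Rodrigues(np.array(c["rotation"]))[0].T+np.array(c["position"])
def circ(xy):
    (c,r)=cv2.minEnclosingCircle(xy.astype(np.float32)*1000);return np.round(np.array(c)/1000,4),round(r,1)
E
python3 - <<'E'
from h import *
f=np.load("w0.npz");W=cloud(f["im"],f["d"],p=f["p"],r=f["r"]);print("desk z",np.median(W[150:250,400:430,2]),np.median(W[40:100,140:180,2]))
def near(x,y,R,z0,z1):
    m=(np.hypot(W[...,0]-x,W[...,1]-y)<R)&(W[...,2]>z0)&(W[...,2]<z1);return m
for n,x,y,h in(("flange",.431,.154,.03),("purple",.498,.244,.03),("green",.379,-.013,.03),("bush",.479,-.054,.026),("gauge",.432,.059,.009)):
    m=near(x,y,.045,h-.006,h+.006);q=W[m];print(n,"top",m.sum(),circ(q[:,:2]),"z",np.round(np.median(q[:,2]),4))
    m=near(x,y,.045,.004,h+.006);print("   all",circ(W[m][:,:2]))
import sys
for n,x,y in(("L",.68,-.064),("S",.68,.184)):
    m=near(x,y,.065,.0145,.024);q=W[m];np.save(n+".npy",q)
    # rasterise 1mm for a print
    print(n,m.sum(),q.min(0),q.max(0))
sub=f["im"][240:330,160:450]
cv2.imwrite("pics/vee.png",cv2.resize(sub,None,fx=2.7,fy=2.7,interpolation=2))
E
```

```text
desk z 0.0006522659548789667 0.0005728177086102848
flange top 627 (array([0.4285, 0.1525]), 16.9) z 0.0301
   all (array([0.428, 0.153]), 29.3)
purple top 570 (array([0.4976, 0.2454]), 17.1) z 0.03
   all (array([0.4968, 0.2459]), 29.5)
green top 704 (array([ 0.3781, -0.0139]), 16.9) z 0.0299
   all (array([ 0.3779, -0.0136]), 29.6)
bush top 502 (array([ 0.4778, -0.0559]), 17.6) z 0.0258
   all (array([ 0.47  , -0.0545]), 25.3)
gauge top 885 (array([0.4262, 0.0652]), 40.1) z 0.009
   all (array([0.4339, 0.0637]), 22.6)
L 725 [ 0.64972153 -0.10540049  0.0145168 ] [ 0.70091708 -0.02185103  0.02006486]
S 509 [0.65628384 0.15468432 0.01450041] [0.69475178 0.21512829 0.02003726]
```

View pics/vee.png

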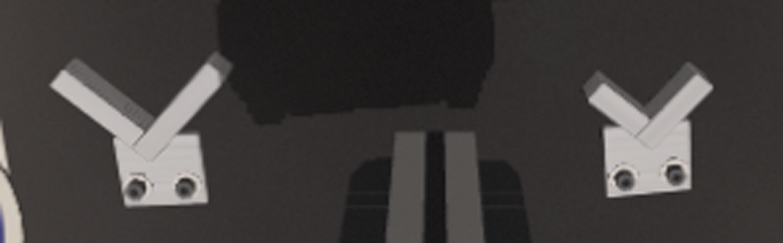

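Run:
```python
from h import *
from scipy.optimize import minimize
from scipy.spatial import cKDTree
for n,L,x0 in(("L",.050,(.687,-.063,0)),("S",.032,(.69,.184,0))):
    q=np.load(n+".npy");q=q[q[:,2]>.0165][:,:2]
    a,b=np.meshgrid(np.arange(-.012,L+1e-6,.001),np.arange(-.012,0.0001,.001));
    # bar1 along e1 (a), thickness in -e2 side
    s=np.r_[np.c_[a.ravel(),b.ravel()],np.c_[b.ravel(),a.ravel()]]
    def model(p):
        t=p[2];e1=np.array([np.cos(t+np.pi*.75),np.sin(t+np.pi*.75)]);e2=np.array([np.cos(t-np.pi*.75),np.sin(t-np.pi*.75)])
        return p[:2]+s[:,:1]*e1+s[:,1:]*e2
    kq=cKDTree(q)
    def cost(p):
        M=model(p);return 1e6*(np.mean(np.minimum(kq.query(M)[0],.008)**2)+np.mean(np.minimum(cKDTree(M).query(q)[0],.008)**2))
    best=min((minimize(cost,(x0[0],x0[1],t),method="Nelder-Mead",options=dict(initial_simplex=[(x0[0],x0[1],t),(x0[0]+.006,x0[1],t),(x0[0],x0[1]+.006,t),(x0[0],x0[1],t+.1)])) for t in(-.15,0,.15)),key=lambda r:r.fun)
    p=best.x;k=.041 if n=="L" else .024
    print(n,p.round(4),np.degrees(p[2]).round(1),best.fun,"seat",(p[:2]-k*np.array([np.cos(p[2]),np.sin(p[2])])).round(4))
```

```text
L [ 0.6851 -0.062   0.045 ] 2.6 0.6974343248280553 seat [ 0.6442 -0.0639]
S [0.6799 0.1867 0.1071] 6.1 0.6700303604460032 seat [0.6561 0.1841]
```

Run:
```python
from h import *
f=np.load("w0.npz");W=cloud(f["im"],f["d"],p=f["p"],r=f["r"])
for r in(284,288,290,292,296,310): print(r,[np.round(W[r,c]-f["p"],4).tolist() for c in(308,314,328,334)])
```

```text
284 [[0.1216, -0.0174, -0.2947], [0.1219, -0.0092, -0.2952], [0.1217, 0.0101, -0.2946], [0.1223, 0.0184, -0.2957]]
288 [[-0.0104, -0.0055, -0.011], [-0.0107, -0.0027, -0.0103], [-0.0109, 0.0036, -0.0098], [-0.0107, 0.0063, -0.0101]]
290 [[-0.0108, -0.0053, -0.008], [-0.0102, -0.0027, -0.0093], [-0.0104, 0.0036, -0.0088], [-0.0105, 0.0063, -0.0086]]
292 [[-0.0108, -0.0053, -0.0062], [-0.0107, -0.0026, -0.0064], [-0.0106, 0.0035, -0.0063], [-0.0101, 0.0062, -0.0074]]
296 [[-0.0106, -0.0052, -0.0027], [-0.0105, -0.0026, -0.0029], [-0.0107, 0.0035, -0.0024], [-0.0108, 0.006, -0.0021]]
310 [[-0.0106, -0.0048, 0.0094], [-0.0109, -0.0024, 0.0099], [-0.0103, 0.0032, 0.0089], [-0.0105, 0.0056, 0.0092]]
```

Emit:
carry_out(series="-0.038 0.0145 -0.039 0;-0.038 0.0145 -0.039 0;-0.038 0.0145 -0.039 0;-0.038 0.0145 -0.039 0;-0.038 0.0145 -0.039 0;0 0 0 0;0 0 0 0;0 0 0 0", jaw=-0.2)

```text
time: 3.95
tool_pos: [0.3784, 0.1536, 0.1022]
tcp_rot: [0.006, 3.137, 0.002]
wrist_force: [0.3, -0.4, -0.4]
width: 0.403
grip_force: 0.0
```

Run:
```python
from h import *
s=bot.read_state();im,d=eyes.read_camera("wrist");W=cloud(im,d,p=s["tool_pos"],r=s["tcp_rot"])-s["tool_pos"]
print(s["tool_pos"],s["width"])
m=(np.abs(W[...,0]+.0105)<.003)&(np.abs(W[...,1])<.05)&(W[...,2]<.03)&(W[...,2]>-.03)
q=W[m];print(m.sum(),q[:,2].min(), np.percentile(q[:,2],1))
q=q[q[:,2]<q[:,2].min()+.006]
for s_ in(1,-1):
    a=q[q[:,1]*s_>0];print(a.min(0),a.max(0))
```

```text
[0.37843794 0.15356689 0.1022184 ] 0.403030305331189
1996 -0.011503209138323783 -0.009747148008315765
[-0.01117593  0.01719678 -0.01121502] [-0.00750404  0.02401909 -0.00555506]
[-0.01138238 -0.0235946  -0.01150321] [-0.00775003 -0.01677034 -0.00552814]
```

Emit:
carry_out(series="0 0 -0.043 0;0 0 -0.043 0;0 0 0 0;0.008 0 0 0;0.008 0 0 0;0.01 0 0 0;0.012 0 0 0;0.012 0 0 0;0.012 0 0 0;0.012 0 0 0;0.012 0 0 0;0.010 0 0 0;0.006 0 0 0;0.003 0 0 0;0 0 0 0")

```text
time: 5.88
tool_pos: [0.4811, 0.1529, 0.0143]
tcp_rot: [0.005, 3.141, 0.0]
wrist_force: [-2.7, -0.4, 4.2]
width: 0.399
grip_force: 1.9
```

Emit:
carry_out(series="0.006 0 0.001 0;0.010 0 0.001 0;0.006 0 0 0;0.003 0 0 0;0 0 0 0;-0.02 0 0 0;-0.03 0 0.06 0;0 0 0.06 0;0 0 0.05 0;0 0 0 0")

```text
time: 7.12
tool_pos: [0.4619, 0.1541, 0.188]
tcp_rot: [0.005, 3.13, 0.005]
wrist_force: [1.3, -0.9, -0.5]
width: 0.399
grip_force: 0.0
```

```bash
cat >> h.py <<'E'
def look(n,items):
    s=bot.read_state();im,d=eyes.read_camera("wrist");W=cloud(im,d,p=s["tool_pos"],r=s["tcp_rot"])
    np.savez(n+".npz",im=im,d=d,W=W);cv2.imwrite(f"pics/{n}.png",im)
    print(np.round(s["tool_pos"],4),"wf",np.round(s["wrist_force"],1))
    for k,x,y,h in items:
        m=(np.hypot(W[...,0]-x,W[...,1]-y)<.04)&(np.abs(W[...,2]-h)<.004);q=W[m]
        if len(q)>20: print(k,len(q),circ(q[:,:2]),np.round(np.median(q[:,2]),4))
        else: print(k,"not seen")
E
python3 -c "
from h import *
look('w1',[('flange',.54,.153,.03),('purple',.498,.246,.03),('bush',.478,-.056,.026),('gauge',.434,.064,.009)])"
```

```text
[0.4619 0.1541 0.188 ] wf [ 1.3 -0.9 -0.5]
flange 703 (array([0.538 , 0.1536]), 16.9) 0.0298
purple 769 (array([0.4969, 0.2456]), 16.8) 0.0298
bush 702 (array([ 0.4777, -0.0562]), 17.8) 0.0256
gauge 1309 (array([0.4333, 0.0632]), 22.9) 0.009
```

Emit:
carry_out(series="0.0092 0.0057 -0.0106 -9.8;0.0092 0.0057 -0.0106 -9.8;0.0092 0.0057 -0.0106 -9.8;0.0092 0.0057 -0.0106 -9.8;0.0092 0.0057 -0.0106 -9.8;0.0092 0.0057 -0.0106 -9.8;0.0092 0.0057 -0.0106 -9.8;0.0092 0.0057 -0.0106 -9.8;0 0 0 0;0 0 0 0;0 0 -0.03 0;0 0 -0.03 0;0 0 -0.024 0;0 0 0 0;0 0 0 0")

```text
time: 9.05
tool_pos: [0.5314, 0.1984, 0.0138]
tcp_rot: [1.988, 2.432, 0.0]
wrist_force: [-0.4, 0.6, 0.3]
width: 0.399
grip_force: 0.0
```

Emit:
carry_out(series="0.001 -0.005 0 0;0.002 -0.009 0 0;0.003 -0.0137 0 0;0.003 -0.0137 0 0;0.003 -0.0137 0 0;0.003 -0.0137 0 0;0.003 -0.0137 0 0;0.003 -0.0137 0 0;0.003 -0.0137 0 0;0.003 -0.0137 0 0;0.003 -0.0137 0 0;0.003 -0.0137 0 0;0.003 -0.0137 0 0;0.003 -0.0137 0 0;0.003 -0.0137 0 0;0.003 -0.0137 0 0;0.002 -0.012 0 0;0.001 -0.008 0 0;0.001 -0.004 0 0;0 0 0 0")

```text
time: 11.55
tool_pos: [0.5805, -0.0316, 0.0134]
tcp_rot: [1.99, 2.431, -0.0]
wrist_force: [-0.4, 0.8, -0.5]
width: 0.399
grip_force: 0.0
```

Emit:
carry_out(series="-0.003 0.014 0 0;0 0.01 0.05 0;-0.008 -0.007 0.012 10.1;-0.008 -0.007 0.012 10.1;-0.008 -0.007 0.012 10.1;-0.008 -0.007 0.012 10.1;-0.008 -0.007 0.012 10.1;-0.008 -0.007 0.012 10.1;-0.008 -0.007 0.012 10.1;-0.008 -0.007 0.012 10.1;0 0 0 0;0 0 0 0;0 0 0 0")

```text
time: 13.18
tool_pos: [0.5133, -0.0627, 0.1587]
tcp_rot: [0.059, -3.14, -0.0]
wrist_force: [-0.1, -0.2, 0.1]
width: 0.401
grip_force: 0.0
```

```bash
python3 -c "
from h import *
look('w2',[('flange',.588,-.065,.03),('bush',.478,-.056,.026),('gauge',.434,.064,.009)])
W=np.load('w2.npz')['W'];m=(np.hypot(W[...,0]-.68,W[...,1]+.064)<.065)&(W[...,2]>.0165)&(W[...,2]<.022);q=W[m];np.save('L2.npy',q);print(len(q),q.min(0),q.max(0))
"
```

```text
[ 0.5133 -0.0627  0.1587] wf [-0.1 -0.2  0.1]
flange 853 (array([ 0.5872, -0.0643]), 17.1) 0.0298
bush 879 (array([ 0.4776, -0.0565]), 17.0) 0.0258
gauge 1743 (array([0.4327, 0.0621]), 22.7) 0.0091
1021 [ 0.64937155 -0.0993335   0.01650026] [ 0.70156722 -0.02162733  0.01975683]
```

View pics/w2.png

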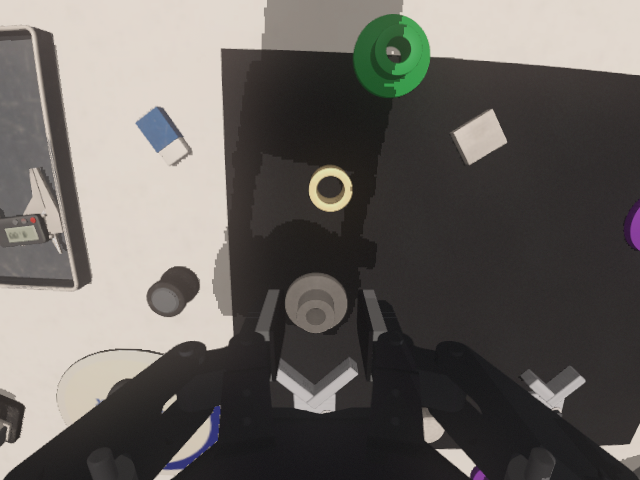

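Emit:
carry_out(series="0.014 -0.002 -0.04 0;0.013 -0.0018 -0.04 0;0 0 -0.04 0;0 0 -0.022 0;0 0 0 0;0.006 0.0003 0 0;0.007 0.0003 0 0;0.01 0.0005 0 0;0.01 0.0005 0 0;0.01 0.0005 0 0;0.01 0.0004 0 0;0.006 0.0003 0 0;0.004 0.0002 0 0;0.0025 0 0 0;0 0 0 0;-0.015 0 0 0;-0.015 0 0.04 0;0 0 0.05 0;0 0 0.03 0;0 0 0 0")

```text
time: 15.72
tool_pos: [0.5782, -0.0645, 0.1407]
tcp_rot: [-0.06, 3.133, -0.002]
wrist_force: [-0.3, 0.0, -0.2]
width: 0.403
grip_force: 0.0
```

Emit:
carry_out(series="-0.02 0 0 0;0 0 0 0;0 0 0 0;0 0 0 0", jaw=-1)

```text
time: 16.23
tool_pos: [0.5563, -0.064, 0.1368]
tcp_rot: [0.06, -3.141, -0.0]
wrist_force: [0.2, 0.7, 0.5]
width: -0.001
grip_force: 0.0
```

```bash
python3 -c "
from h import *
look('w3',[('flange',.640,-.064,.03),('bush',.478,-.056,.026)])
"
```

```text
[ 0.5563 -0.064   0.1368] wf [0.2 0.7 0.5]
flange not seen
bush 1198 (array([ 0.478 , -0.0564]), 17.2) 0.026
```

Emit:
carry_out(series="0.014 0 -0.04 0;0.014 0 -0.04 0;0 0 -0.038 0;0 0 0 0;0 0 0 0;0.005 0 0 0;0.005 0 0 0;0.004 0 0 0;0.003 0 0 0;0.002 0 0 0;0 0 0 0")

```text
time: 17.65
tool_pos: [0.6017, -0.064, 0.0198]
tcp_rot: [0.061, -3.138, -0.0]
wrist_force: [-5.8, -0.7, 6.2]
width: 0.001
grip_force: 4.2
```

Emit:
carry_out(series="-0.006 0 0 0;-0.006 0 0 0;0 0 0 0;0 0 -0.002 0;0 0 -0.001 0;0 0 0 0;0 0 0 0")

```text
time: 18.52
tool_pos: [0.5911, -0.0641, 0.0163]
tcp_rot: [-0.06, 3.141, -0.0]
wrist_force: [0.9, 0.5, 0.3]
width: -0.0
grip_force: 0.0
```

Free of contact at z=0.0163; push home slowly at this lower height.

Emit:
carry_out(series="0.004 0 0 0;0.004 0 0 0;0.003 0 0 0;0.002 0 0 0;0.001 0 0 0;0 0 0 0")

```text
time: 19.27
tool_pos: [0.6028, -0.0641, 0.016]
tcp_rot: [0.061, -3.136, -0.0]
wrist_force: [-6.7, -0.8, 4.9]
width: -0.001
grip_force: 3.4
```

Emit:
carry_out(series="0.002 0 0 0;0.002 0 0 0;0 0 0 0;0 0 0 0")

```text
time: 19.77
tool_pos: [0.6033, -0.0641, 0.0155]
tcp_rot: [0.061, -3.129, -0.001]
wrist_force: [-14.4, -1.6, 11.5]
width: -0.001
grip_force: 7.6
```

Emit:
carry_out(series="-0.008 0 0 0;-0.01 0 0 0;-0.015 0 0.03 0;-0.03 0 0.04 0;-0.03 0 0.05 0;-0.03 0 0.05 0;0 0 0 0;0 0 0 0", jaw=-1)

```text
time: 20.78
tool_pos: [0.4862, -0.064, 0.1865]
tcp_rot: [-0.06, 3.139, -0.0]
wrist_force: [1.1, -1.2, -1.3]
width: -0.003
grip_force: 0.0
```

Emit:
carry_out(series="0 0 0 0;0 0 0 0;0 0 0 0;0 0 0 0", jaw=0.4)

```text
time: 21.28
tool_pos: [0.486, -0.064, 0.1858]
tcp_rot: [0.061, -3.14, -0.0]
wrist_force: [0.5, 0.3, 0.5]
width: 0.7
grip_force: 0.0
```

Run:
```python
from h import *
look('w4',[('flange',.640,-.064,.03),('bush',.478,-.056,.026)])
W=np.load('w4.npz')['W'];m=(np.hypot(W[...,0]-.68,W[...,1]+.064)<.065)&(W[...,2]>.0165)&(W[...,2]<.021)&(W[...,0]+0>.648)
q=W[m];q=q[np.hypot(q[:,0]-.643,q[:,1]+.064)>.027];print(len(q),q.min(0),q.max(0))
im=cv2.imread("pics/w4.png");cv2.imwrite("pics/w4c.png",cv2.resize(im[230:430,220:430],None,fx=2.8,fy=2.8,interpolation=2))
im,d=eyes.read_camera("scene");np.savez("s4.npz",im=im,d=d);a=im[235:290,370:440];cv2.imwrite("pics/s4c.png",cv2.resize(a,None,fx=10,fy=10,interpolation=2))
```

```text
[ 0.486  -0.064   0.1858] wf [0.5 0.3 0.5]
flange 596 (array([ 0.6423, -0.0625]), 17.4) 0.0296
bush 714 (array([ 0.4776, -0.0566]), 17.2) 0.0258
874 [ 0.64861457 -0.10611573  0.01651299] [ 0.69990912 -0.02109988  0.01974226]
```

View pics/w4c.png

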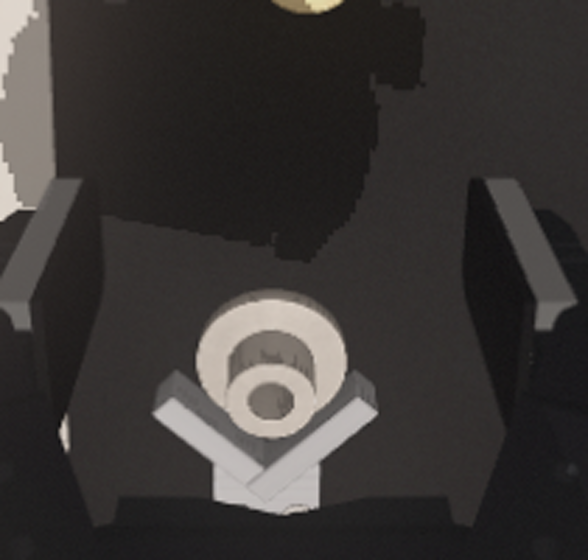

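View pics/s4c.png

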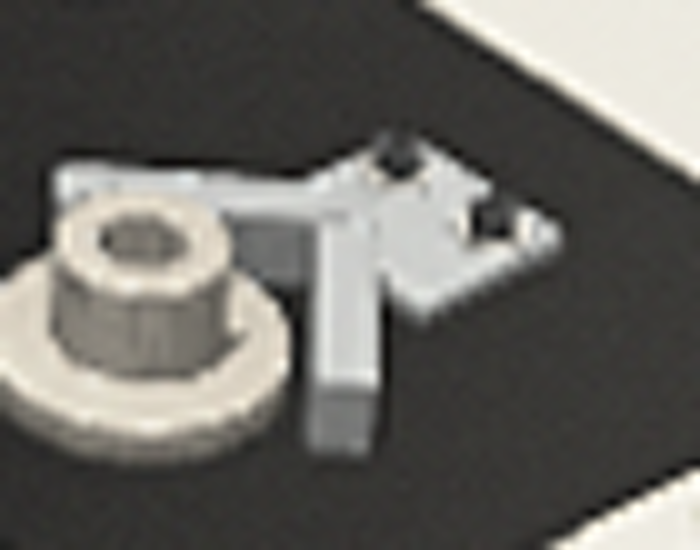

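The wrist crop shows the flange between the bars, but the scene crop leaves a small dark gap at the right bar (about (300,350)). I'll check it by fitting the vee and flange within the same view.

```bash
cat > fit.py <<'E'
from h import *
from scipy.optimize import minimize
from scipy.spatial import cKDTree
def fitvee(W,L,x0,excl,re):
    m=(np.hypot(W[...,0]-x0[0],W[...,1]-x0[1])<L+.015)&(W[...,2]>.0165)&(W[...,2]<.021);q=W[m][:,:2]
    q=q[np.hypot(q[:,0]-excl[0],q[:,1]-excl[1])>re]
    a,b=np.meshgrid(np.arange(-.012,L+1e-6,.001),np.arange(-.012,0.0001,.001));s=np.r_[np.c_[a.ravel(),b.ravel()],np.c_[b.ravel(),a.ravel()]]
    def model(p):
        t=p[2];e1=np.array([np.cos(t+np.pi*.75),np.sin(t+np.pi*.75)]);e2=np.array([np.cos(t-np.pi*.75),np.sin(t-np.pi*.75)])
        return p[:2]+s[:,:1]*e1+s[:,1:]*e2
    kq=cKDTree(q)
    def cost(p):
        M=model(p);return 1e6*(np.mean(np.minimum(kq.query(M)[0],.006)**2)+np.mean(np.minimum(cKDTree(M).query(q)[0],.006)**2))
    r=min((minimize(cost,(x0[0],x0[1],t),method="Nelder-Mead",options=dict(initial_simplex=[(x0[0],x0[1],t),(x0[0]+.006,x0[1],t),(x0[0],x0[1]+.006,t),(x0[0],x0[1],t+.1)])) for t in(-.1,0.04,.15)),key=lambda r:r.fun)
    return r.x,r.fun,len(q)
def gaps(p,c,rad):
    v=np.array(c)-p[:2];t=p[2]
    nl=-np.array([np.cos(t+np.pi/4),np.sin(t+np.pi/4)]);nr=-np.array([np.cos(t-np.pi/4),np.sin(t-np.pi/4)])
    return "gap left(+y) %.1f right %.1f mm"%((v@nl-rad)*1e3,(v@nr-rad)*1e3)
def disc(W,c,h,R):
    m=(np.hypot(W[...,0]-c[0],W[...,1]-c[1])<R)&(np.abs(W[...,2]-h)<.003);q=W[m][:,:2];return circ(q),len(q)
E
python3 - <<'E'
from fit import *
f=np.load("s4.npz");S=cloud(f["im"],f["d"],"scene")
for n,W in(("wrist",np.load("w4.npz")["W"]),("scene",S)):
    c=disc(W,(.6423,-.0625),.03,.025);p=fitvee(W,.05,(.686,-.062),c[0][0],.028)
    print(n,c,p[0].round(4),p[1:],gaps(p[0],c[0][0],.029))
    z=W[(np.hypot(W[...,0]-.642,W[...,1]+.0635)<.028)][:,2];print(np.histogram(z,bins=np.arange(.002,.034,.002)))
W=np.load("w2.npz")["W"];print(fitvee(W,.05,(.686,-.062),(.587,-.064),.03))
E
```

```text
wrist ((array([ 0.6423, -0.0625]), 17.4), 566) [ 0.685  -0.0624  0.0559] (np.float64(0.614529739903441), 874) gap left(+y) -0.4 right 2.7 mm
(array([ 15,  18, 262, 617,  51,  46,  55,  51,  53,  59,  57,  54,  65,
       337, 194]), array([0.002, 0.004, 0.006, 0.008, 0.01 , 0.012, 0.014, 0.016, 0.018,
       0.02 , 0.022, 0.024, 0.026, 0.028, 0.03 , 0.032]))
scene ((array([ 0.6416, -0.0623]), 17.4), 147) [ 0.6848 -0.0633  0.0274] (np.float64(2.3169774870620468), 215) gap left(+y) -0.1 right 3.1 mm
(array([ 12,  11,  14, 119, 102,  16,  13,  17,  17,  20,  24,  19,  22,
        28,  89]), array([0.002, 0.004, 0.006, 0.008, 0.01 , 0.012, 0.014, 0.016, 0.018,
       0.02 , 0.022, 0.024, 0.026, 0.028, 0.03 , 0.032]))
(array([ 0.68530187, -0.06174187,  0.04252759]), np.float64(1.1613112367400267), 1021)
```

Emit:
carry_out(series="0.02 0.006 0 -8.5;0.02 0.006 0 -8.5;0.025 0.006 0 -8.5;0.025 0.006 0 -8.5;0.0205 0.0058 -0.05 0;0 0 -0.05 0;0 0 -0.04 0;0 0 -0.028 0;0 0 0 0;0 0 0 0;0.0042 -0.0027 0 0;0.0042 -0.0027 0 0;0.0025 -0.0016 0 0;0.0017 -0.001 0 0;0.0009 -0.0005 0 0;0 0 0 0", jaw=-1)

```text
time: 23.38
tool_pos: [0.6098, -0.0427, 0.0183]
tcp_rot: [-0.86, -3.021, -0.0]
wrist_force: [-0.5, -0.1, 0.7]
width: 0.001
grip_force: 0.4
```

Emit:
carry_out(series="0.0013 -0.0008 0 0;0.0013 -0.0008 0 0;0.0013 -0.0008 0 0;0.0013 -0.0008 0 0;0 0 0 0;0 0 0 0")

```text
time: 24.12
tool_pos: [0.6136, -0.0449, 0.0181]
tcp_rot: [-0.86, -3.018, -0.001]
wrist_force: [-6.5, 5.5, 5.7]
width: -0.001
grip_force: 4.5
```

Emit:
carry_out(series="0.0013 -0.0008 0 0;0 0 0 0;0 0 0 0;-0.008 0.005 0 0;-0.016 0.01 0.02 0;-0.03 0 0.045 0;-0.03 -0.01 0.05 8.5;-0.02 -0.01 0.05 8.5;-0.0188 0 0 8.5;0 0 0 8.5;0 0 0 0;0 0 0 0")

```text
time: 25.62
tool_pos: [0.494, -0.052, 0.1833]
tcp_rot: [-0.057, 3.14, -0.001]
wrist_force: [-0.8, 0.8, 0.1]
width: -0.003
grip_force: 0.0
```

Emit:
carry_out(series="0 0 0 0;0 0 0 0;0 0 0 0", jaw=0.4)

```text
time: 26.0
tool_pos: [0.4937, -0.0517, 0.1832]
tcp_rot: [0.06, -3.141, 0.0]
wrist_force: [-0.9, -0.2, -0.3]
width: 0.64
grip_force: 0.0
```

```bash
cat > chk.py <<'E'
from fit import *
import sys
def chk(n,c0,h,rad,L,v0,rh):
    look(n,[])
    im,d=eyes.read_camera("scene");np.savez("s_"+n+".npz",im=im,d=d);cv2.imwrite(f"pics/s_{n}.png",im)
    for k,W in(("wrist",np.load(n+".npz")["W"]),("scene",cloud(im,d,"scene"))):
        try:
            c=disc(W,c0,h,.025);p=fitvee(W,L,v0,c[0][0],rh);print(k,c,p[0].round(4),p[1:],gaps(p[0],c[0][0],rad))
        except Exception as e: print(k,e)
E
python3 -c "
from chk import *
chk('w5',(.644,-.064),.03,.029,.05,(.686,-.062),.028)"
```

```text
[ 0.4937 -0.0517  0.1832] wf [-0.9 -0.2 -0.3]
wrist ((array([ 0.645 , -0.0647]), 17.2), 565) [ 0.685  -0.063   0.0375] (np.float64(0.5812681252867339), 920) gap left(+y) -0.6 right -0.8 mm
scene ((array([ 0.6444, -0.0652]), 16.9), 144) [ 0.6848 -0.0637  0.0177] (np.float64(2.460446876546196), 221) gap left(+y) 0.2 right -0.9 mm
```

Emit:
carry_out(series="-0.003 -0.0033 -0.006 -10.1;-0.003 -0.0033 -0.006 -10.1;-0.003 -0.0033 -0.006 -10.1;-0.003 -0.0033 -0.006 -10.1;-0.003 -0.0033 -0.006 -10.1;-0.003 -0.0033 -0.006 -10.1;-0.003 -0.0033 -0.006 -10.1;-0.003 -0.0033 -0.006 -10.1;-0.003 -0.0033 -0.006 -10.1;-0.003 -0.0033 -0.006 -10.1;-0.003 -0.0033 -0.006 -10.1;-0.003 -0.0033 -0.006 -10.1;0 0 0 0;0 0 -0.05 0;0 0 -0.044 0;0 0 0 0;0 0 0 0", jaw=-0.53)

```text
time: 28.22
tool_pos: [0.458, -0.0913, 0.0175]
tcp_rot: [-2.705, -1.598, 0.0]
wrist_force: [-0.4, -0.3, 0.2]
width: 0.238
grip_force: 0.0
```

Emit:
carry_out(series="0.003 0.0055 0 0;0.005 0.0091 0 0;0.0075 0.0137 0 0;0.0075 0.0137 0 0;0.0075 0.0137 0 0;0.0075 0.0137 0 0;0.0075 0.0137 0 0;0.0075 0.0137 0 0;0.0075 0.0137 0 0;0.0075 0.0137 0 0;0.0075 0.0137 0 0;0.0075 0.0137 0 0;0.0075 0.0137 0 0;0.0075 0.0137 0 0;0.0075 0.0137 0 0;0.0075 0.0137 0 0;0.0075 0.0137 0 0;0.0075 0.0137 0 0;0.0055 0.01 0 0;0.003 0.0055 0 0")

```text
time: 30.72
tool_pos: [0.5945, 0.1587, 0.0173]
tcp_rot: [2.706, 1.595, -0.0]
wrist_force: [-0.9, -2.1, 1.9]
width: 0.237
grip_force: 1.3
```

Emit:
carry_out(series="-0.006 -0.011 0 0;-0.006 -0.011 0.04 0;-0.004 0.006 0.02 -9.2;-0.004 0.006 0.02 -9.2;-0.004 0.006 0.02 -9.2;-0.004 0.006 0.02 -9.2;-0.004 0.006 0.02 -9.2;-0.004 0.006 0.02 -9.2;0 0 0 0;0 0 0 0")

```text
time: 31.98
tool_pos: [0.5575, 0.1712, 0.1764]
tcp_rot: [3.137, 0.163, -0.002]
wrist_force: [-0.4, 0.0, -0.3]
width: 0.234
grip_force: 0.0
```

```bash
python3 -c "
from chk import *
chk('w6',(.606,.180),.026,.017,.032,(.681,.187),.0)
look('w6b',[('purple',.497,.246,.03),('knob',.725,.057,.022)])"
```

```text
[0.5575 0.1712 0.1764] wf [-0.4  0.  -0.3]
wrist ((array([0.6066, 0.181 ]), 17.0), 815) [0.6801 0.1861 0.0895] (np.float64(0.3203856830982862), 1489) gap left(+y) 34.1 right 36.1 mm
scene ((array([0.6057, 0.1784]), 17.8), 90) [0.679  0.1851 0.1423] (np.float64(2.888645685635334), 91) gap left(+y) 32.3 right 37.6 mm
[0.5573 0.1712 0.1759] wf [-0.4 -0.2 -0.7]
purple 797 (array([0.4977, 0.2458]), 17.1) 0.03
knob 1910 (array([0.7249, 0.0571]), 18.7) 0.0218
```

View pics/w6.png

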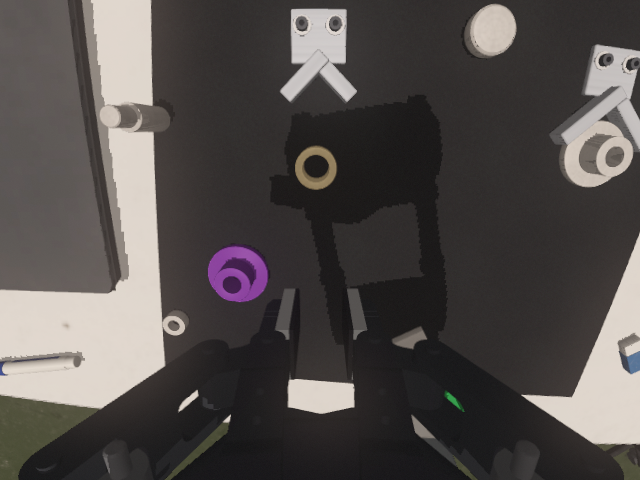

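Emit:
carry_out(series="0.0046 0.0029 -0.05 0;0.0046 0.0029 -0.05 0;0 0 -0.04 0;0 0 -0.02 0;0 0 0 0;0 0 0 0;0.006 0.0004 0 0;0.008 0.0006 0 0;0.01 0.0007 0 0;0.01 0.0007 0 0;0.01 0.0007 0 0;0.008 0.0005 0 0;0.005 0.0004 0 0;0.0027 0.0002 0 0;0.001 0 0 0;0 0 0 0;-0.012 -0.001 0 0;-0.012 -0.001 0.04 0;-0.02 0 0.05 0;0 0 0.05 0")

```text
time: 34.62
tool_pos: [0.5814, 0.1797, 0.1577]
tcp_rot: [3.137, 0.16, -0.004]
wrist_force: [1.1, 0.7, -0.7]
width: 0.238
grip_force: 0.0
```

Emit:
carry_out(series="-0.02 0 0 0;0 0 0 0;0 0 0 0", jaw=-1)

```text
time: 35.0
tool_pos: [0.5634, 0.1797, 0.1564]
tcp_rot: [3.137, 0.159, -0.002]
wrist_force: [0.2, 0.2, 0.7]
width: -0.0
grip_force: 0.0
```

```bash
python3 -c "
from chk import *
chk('w7',(.652,.184),.026,.017,.032,(.681,.187),.0)"
```

```text
[0.5634 0.1797 0.1564] wf [0.2 0.2 0.7]
wrist ((array([0.6525, 0.1848]), 17.2), 1067) [0.6803 0.1864 0.1184] (np.float64(0.7823878273620175), 1779) gap left(+y) 1.5 right 3.8 mm
scene ((array([0.6518, 0.1833]), 18.0), 87) [0.6756 0.1827 0.2848] (np.float64(19.301553304348662), 99) gap left(+y) -6.1 right 4.1 mm
```

Emit:
carry_out(series="0.024 0.001 -0.05 0;0.0245 0.001 -0.05 0;0 0 -0.038 0;0 0 0 0;0 0 0 0;0.005 0.0005 0 0;0.004 0.0004 0 0;0.003 0.0003 0 0;0.002 0.0002 0 0;0.001 0.0001 0 0;0 0 0 0;0 0 0 0")

```text
time: 36.6
tool_pos: [0.6273, 0.1834, 0.0193]
tcp_rot: [3.138, 0.159, -0.001]
wrist_force: [-1.8, -0.3, 0.8]
width: -0.003
grip_force: 1.0
```

Emit:
carry_out(series="0.001 0.0001 0 0;0.001 0.0001 0 0;0.001 0.0001 0 0;0 0 0 0;0 0 0 0")

```text
time: 37.22
tool_pos: [0.6276, 0.1832, 0.0191]
tcp_rot: [3.136, 0.159, -0.01]
wrist_force: [-9.7, -1.6, 8.6]
width: 0.002
grip_force: 5.0
```

Emit:
carry_out(series="-0.01 -0.001 0 0;-0.015 0 0.03 0;-0.02 0 0.05 0;-0.015 0 0.05 0;0 0 0 0;0 0 0 0")

```text
time: 37.98
tool_pos: [0.5708, 0.1829, 0.1496]
tcp_rot: [-3.137, -0.159, -0.002]
wrist_force: [-0.9, -0.6, -0.5]
width: -0.002
grip_force: 0.0
```

```bash
python3 -c "
from chk import *
chk('w8',(.655,.184),.026,.017,.032,(.681,.187),.0)
im=cv2.imread('pics/w8.png');cv2.imwrite('pics/w8c.png',cv2.resize(im[0:200,220:420],None,fx=3,fy=3,interpolation=2))"
```

```text
[0.5708 0.1829 0.1496] wf [-0.9 -0.6 -0.5]
wrist ((array([0.6554, 0.1851]), 17.1), 1095) [0.6801 0.1863 0.1058] (np.float64(0.7695357182941976), 1811) gap left(+y) -0.5 right 1.5 mm
scene ((array([0.6537, 0.1849]), 18.0), 85) [0.6755 0.1824 0.2544] (np.float64(19.918890749797086), 89) gap left(+y) -8.1 right 3.0 mm
```

View pics/w8c.png

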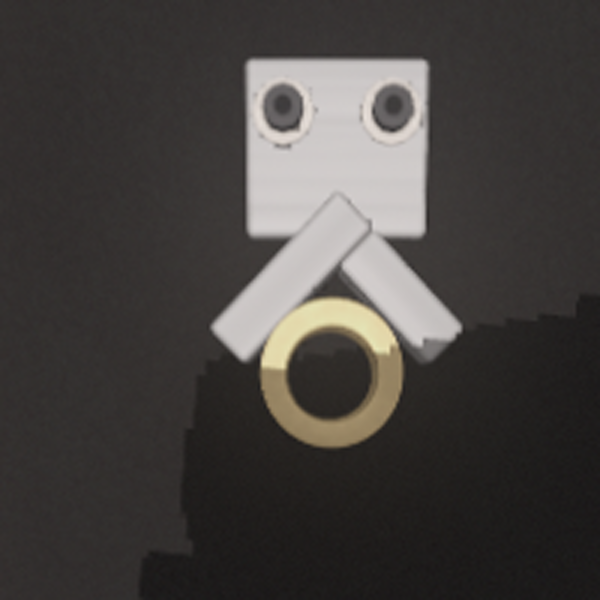

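Emit:
carry_out(series="0.015 0.006 0 -10;0.015 0.006 0 -10;0.0165 0.0072 -0.03 -10;0 0 -0.05 0;0 0 -0.04 0;0 0 -0.011 0;0 0 0 0;0 0 0 0;0.0046 -0.002 0 0;0.0037 -0.0016 0 0;0.0027 -0.0012 0 0;0.0018 -0.0008 0 0;0.0009 -0.0004 0 0;0.0009 -0.0004 0 0;0 0 0 0;0 0 0 0")

```text
time: 40.08
tool_pos: [0.6306, 0.1956, 0.0182]
tcp_rot: [3.071, -0.658, -0.003]
wrist_force: [-5.3, 0.7, 3.9]
width: -0.003
grip_force: 2.5
```

Emit:
carry_out(series="0.0009 -0.0004 0 0;0.0009 -0.0004 0 0;0.0009 -0.0004 0 0;0 0 0 0;0 0 0 0")

```text
time: 40.7
tool_pos: [0.6314, 0.1948, 0.0182]
tcp_rot: [3.07, -0.658, -0.009]
wrist_force: [-10.2, 2.0, 8.8]
width: 0.002
grip_force: 5.3
```

Emit:
carry_out(series="-0.0005 -0.001 0 0;0 -0.001 0 0;0 -0.001 0 0;0 0 0 0;0 0 0 0")

```text
time: 41.32
tool_pos: [0.631, 0.1939, 0.0183]
tcp_rot: [-3.07, 0.659, 0.009]
wrist_force: [-9.9, 8.0, 6.9]
width: 0.0
grip_force: 6.3
```

Emit:
carry_out(series="-0.009 0.004 0 0;-0.015 0.005 0.03 0;-0.02 -0.01 0.05 10;-0.015 -0.01 0.05 10;0 0 0 10;0 0 0 0")

```text
time: 42.08
tool_pos: [0.5756, 0.1802, 0.1494]
tcp_rot: [-3.138, -0.156, -0.005]
wrist_force: [0.9, -0.4, -0.2]
width: -0.001
grip_force: 0.0
```

```bash
python3 -c "
from chk import *
chk('w9',(.656,.184),.026,.017,.032,(.681,.187),.0)
im=cv2.imread('pics/w9.png');cv2.imwrite('pics/w9c.png',cv2.resize(im[0:200,220:420],None,fx=3,fy=3,interpolation=2))"
```

```text
[0.5756 0.1802 0.1494] wf [ 0.9 -0.4 -0.2]
wrist ((array([0.6565, 0.1835]), 17.2), 1089) [0.6803 0.1863 0.1009] (np.float64(0.703289196476096), 1766) gap left(+y) 0.2 right -0.3 mm
scene ((array([0.6562, 0.1828]), 18.3), 85) [0.6749 0.1818 0.2661] (np.float64(18.752696241291975), 89) gap left(+y) -8.6 right -0.3 mm
```

View pics/w9c.png

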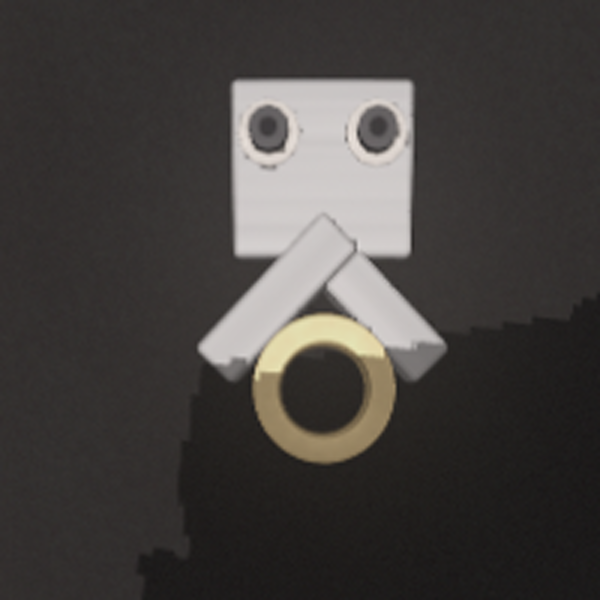

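Emit:
carry_out(series="0.013 -0.006 0 10;0.013 -0.006 0 10;0.013 -0.006 0 10;0.0144 -0.0072 -0.03 10;0 0 -0.05 0;0 0 -0.04 0;0 0 -0.011 0;0 0 0 0;0 0 0 0;0.003 0.003 0 0;0.002 0.002 0 0;0.0015 0.0015 0 0;0.0007 0.0007 0 0;0.0007 0.0007 0 0;0.0007 0.0007 0 0;0 0 0 0;0 0 0 0")

```text
time: 44.3
tool_pos: [0.6367, 0.1637, 0.0173]
tcp_rot: [-2.894, -1.223, 0.0]
wrist_force: [-1.4, 0.6, 0.4]
width: 0.003
grip_force: 0.2
```

Emit:
carry_out(series="0.0007 0.0007 0 0;0.0007 0.0007 0 0;0.0007 0.0007 0 0;0 0 0 0;0 0 0 0")

```text
time: 44.92
tool_pos: [0.637, 0.1641, 0.0172]
tcp_rot: [2.893, 1.223, -0.008]
wrist_force: [-6.2, -6.5, 7.0]
width: -0.0
grip_force: 4.5
```

Emit:
carry_out(series="-0.006 -0.006 0 0;-0.012 -0.01 0.03 0;-0.02 0.005 0.05 -10;-0.02 0.015 0.05 -10;0 0.01 0.02 -10;0 0 0 -10;0 0 0 0")

```text
time: 45.8
tool_pos: [0.5812, 0.1802, 0.168]
tcp_rot: [-3.137, -0.163, -0.003]
wrist_force: [0.3, 0.0, 0.3]
width: -0.002
grip_force: 0.0
```

```bash
python3 -c "
from chk import *
chk('wa',(.656,.184),.026,.017,.032,(.681,.187),.0)
W=np.load('wa.npz')['W']
c=disc(W,(.645,-.065),.03,.025);p=fitvee(W,.05,(.686,-.062),c[0][0],.028);print(c,p,gaps(p[0],c[0][0],.029))
look('wb',[('purple',.497,.246,.03),('knob',.725,.057,.022),('gauge',.433,.063,.009)])"
```

```text
[0.5812 0.1802 0.168 ] wf [0.3 0.  0.3]
wrist ((array([0.6567, 0.1842]), 17.3), 940) [0.6803 0.1865 0.1088] (np.float64(0.7221408212476782), 1503) gap left(+y) -0.4 right -0.0 mm
scene ((array([0.6564, 0.1826]), 19.1), 87) [0.6762 0.1826 0.2396] (np.float64(19.465764413884045), 85) gap left(+y) -6.7 right -0.1 mm
((array([ 0.6449, -0.0639]), 17.5), 954) (array([ 0.68477808, -0.05928168,  0.0488476 ]), np.float64(6.301728344065525), 1282) gap left(+y) 1.2 right -2.6 mm
[0.5807 0.1798 0.1669] wf [0.3 0.5 0.3]
purple 804 (array([0.4973, 0.2455]), 17.4) 0.0301
knob 1919 (array([0.7251, 0.057 ]), 18.7) 0.0218
gauge not seen
```

```bash
python3 -c "
from h import *
print(bot.finish_job())"
```

```text
the job is handed in; nothing more can be done
None
```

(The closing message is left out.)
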